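# Get the matches out of the child-proof box

### The job

The matches are shut in the child-proof wooden box, whose lid has no handle: take the wooden spatula out of the cutlery tray, push the tip of its round handle through the small hole in the back of the box until the spring catch lets the lid fly up, and lay the spatula down flat on the table. Then lift the matchbox out and leave it lying flat on the green plate, clear of the two tea lights. Leave the tumbler and the soap dispenser where they stand.

Things in the scene. Friction and masses are not known exactly. Their poses are not given: they have to be found in the camera images.
- match_safe: child-proof match box, light wood, fixed, 164 (x) x 160 (y) x 78 mm high without lid; origin centre of underside, z up. Back wall (outer face x = -82, towards the robot within 20 deg) has the hole; lid hinged on the front wall (outer face x = +82). Front and side walls 8 mm. A 68 mm high partition hides the catch: the matches' room is x = -32 to +74, y = -72 to +72, its floor 26 mm above the table
- hole (a point): centre of the hole's mouth on the outer face of the back wall (10 mm thick), 46 mm above the table; the hole is round, 18 mm across, with a steel ring on the wall round it, and runs straight in along the box's +x
- catch (a joint): travel of the flat sprung steel catch behind the hole, m: 0 at rest, grows as it is pushed in along the box's +x, stop at 0.011; springs back. It lets the lid go at 5 to 7 mm; takes about 3 N at first, 7 N at 8 mm
- catch_face (a point): point on the catch's flat face (32 mm wide, 38 mm high) in line with the hole, 28 mm in from the hole's mouth at rest
- lid (a joint): angle of the lid, rad: 0 shut and held by the catch, 1.95 fully open, leaning out past the front wall. The lid is 166 x 162 x 8 mm, lies on the walls (top 86 mm above the table), has a 20 mm steel hook under its back edge and is hinged along the top of the front wall; let go, it swings up by its spring in about a second and stays up
- cutlery_tray: open wooden cutlery tray, fixed, 222 (x) x 118 (y), walls 6 mm thick, the end walls 50 and the long walls and divider 60 mm high, floor 5 mm; origin centre of underside, z up; its -x end is towards the robot; left or right of the box. A compartment only 37 mm wide along x, centred at y = +34 mm, holds the spatula; the other a teaspoon
- spatula: light wooden spatula, 262 mm, 60 g; origin on the handle's axis, half way along. Round handle, 11 mm thick, from its tip at x = -131 to x = +61 mm, neck 20 mm wide from 40, blade to x = +131, 34 wide (y), 9 mm thick (z); centre of mass near x = +30. At the start the blade lies in the narrow compartment and the handle slopes up 13 deg over the tray's -x wall. Flat on the table its axis is 5.5 mm up
- handle_tip (a point): centre of the tip of the spatula's handle; at the start it overhangs the outer face of the tray's -x wall by about 48 mm, some 68 mm above the table
- matchbox: box of matches, 36 (x) x 68 (y) x 17 mm, 30 g, lying flat in the match box, its long side within 20 deg of the match box's x; origin centre of underside, z up. The sleeve, 36 mm wide, reaches from y = -34 to +22 mm; its tray stands out a little at +y
- side_plate: green plate, fixed, 200 mm across, rim 19 mm high, shallow inside; origin centre of underside; on the other side of the box from the cutlery tray. A matchbox laid in it has its underside 8 to 14 mm above the table
- tea_light: tea light, fixed on the plate, 38 mm across, 17 mm high, about 47 mm from its centre; origin centre of underside
- tea_light_b: second tea light, fixed on the plate, 38 mm across, 16 mm high, beside the first, 56 mm from it; origin centre of underside
- glass_tumbler: glass tumbler, 77 mm across, 99 mm high, on one side of the way to the hole; origin centre of underside
- soap_pump: soap dispenser, 73 x 62 mm, 159 mm high, on the other side of the way to the hole; origin centre of underside

How it is judged:
By the outcome, as a careful person would: the job done as asked, in the order asked, and still so for the second after the job is handed in, with the robot touching nothing.
It also fails if it takes over 72 s, if anything falls off the work surface, if the arm or the gripper's body presses on something with over 40 N, if the wrist force passes 120 N, or if a joint passes its speed limit or range.

### The arm

A 7-joint arm with a two-finger parallel gripper is mounted at the origin on a cart in front of the work surface, level with it; the furniture and walls round the work are solid. World frame = base frame: x ahead of the robot, y to its left, z up, the work surface at z = 0. Lengths are in m, angles in rad, forces in N, time in s.
With the tool pointing down it reaches from about 0.425 to 0.925 m from the base axis. Payload 6.8 kg.
Tool frame: the origin (TCP) lies at the very end of the fingers, on their centre line; the grasp point (between the pads) lies 19 mm behind it; z points along the fingers, y is the line along which they close (so a half turn about z gives the same grasp; the last joint's range is limited). The gripper opens to 85 mm and grips with 20 to 120 N. Pads are 22 mm wide; open, the fingers measure 114 mm over their backs; the gripper's body (76 mm by 85 mm) begins 54 mm behind the grasp point. The pads swing forward as they close: fully open they stand 13 mm farther back than shut.
Start: joints at [-1.385, 0.477, 0.022, 1.555, -0.011, 1.109, -0.083], TCP at [0.195, 0.646, 0.231] pointing down, gripper open.
Joint ranges: [-2.96, 2.96], [-0.34, 2.1], [-1.41, 1.46], [0.24, 2.44], [-1.37, 4.51], [0.17, 1.92], [-2.96, 2.96]. Speed limits (rad/s): [2.39, 2.39, 3.14, 3.14, 3.14, 3.14, 3.14].

### API

Orientations are given as a unit quaternion [w, x, y, z].
In Python, from station import bot, vision, get_obs gives the robot as it stands (bot), with the cameras (vision) and the readings as plain functions.
- The arm moves only by the tool nudge_tcp, called after "Request:" as name(argument=value, ...) on one line, values as JSON. Schema: {"type":"object","properties":{"deltas":{"type":"array","items":{"type":"number"},"minItems":5,"maxItems":100},"force":{"type":"number"},"only":{"type":"string"},"quiet":{"type":"boolean"},"lines":{"type":"string"}},"required":["deltas"],"additionalProperties":false}. deltas is one flat list of numbers that holds 1 to 20 rows one after another, with no inner brackets; each row has 5 numbers: dx, dy, dz in shares of the most that a row can go, 1 being 50 mm, then a turn about the tool's z in units of 0.25 rad, then the opening from 0.0 (shut) to 1.0 (fully open); each row shifts and turns the commanded pose from where the row before left it, along the tool's axes as they then stand; what a row does not reach is not made up. A row lasts 1/10 s, in which the tool goes at most 0.05 m and 0.15 rad, less where a joint would pass 70% of its speed; a pose out of reach is approached as far as the arm can. The fingers move at their own pace and stop on an object; force is the grip in N (left out, the last holds). Time passes only in rows, so rows that do not move let the fingers close. The tool returns the time, the measured TCP pose, the force, the opening and the grip force at its end. only (a regular expression) keeps the lines of the reply that match it, lines (a string "A,B") keeps lines A to B, and quiet returns only ok. Input that does not fit is refused with a message, and nothing moves.
- get_obs(): the state, without advancing time (a new reading comes with each control period).
- vision.read_camera(name): name is "scene" or "top" or "wrist"; returns the picture (384x512x3 uint8, blue, green, red); there is no depth.
- vision.camera_info(name): a dict with "vertical_fov" (degrees; the focal length in pixels is half the picture's height over the tangent of half this angle, whatever the lens; pixels are square), "cx", "cy" (the principal point, pixels), "view" (4x4, takes a point from world to camera coordinates); the wrist camera has in their place "hand_eye" (4x4, takes a point from camera to tool coordinates, whose origin is the TCP and whose axes are the flange's). Camera axes: x right, y up, looking along -z (the intrinsics and any distortion apply to the point x, -y, -z); pixel columns grow to the right and rows downward; lengths in m; the calibration is good to about 2 mm. A picture is of the moment at which its call begins: read the wrist's pose just before it. camera_info takes no time and is no camera call.
- bot.hand_in(): hands the job in; it is judged then, once.
The state is a dict: "t": time; "q": joint angles; "joint_vel": joint speeds; "joint_torque": joint torques, N m; "eef_pos": TCP position; "tool_rot": TCP orientation; "contact_force": force on the tool from outside, world axes, zero at the start; "torque": the same for the moment, N m; "gripper_width": opening from 0.0 (shut) to 1.0 (fully open); "grasp_force": force on a finger pad.
Only numpy, scipy, OpenCV 4.12 (cv2) and the standard library are available. Lean on these libraries where they do the work, as an engineer would, in place of code of your own. Each camera call takes 0.05 s, during which the arm holds its last target. There are 200 camera calls.

## Working session

There is one attempt and no reset: what is moved stays moved. The work goes in short steps, Python scripts to look and compute and a tool call to move; the robot and the scene stay as the last step left them, time stands still between calls to the robot, and variables do not carry over. Pictures are saved under pics/ and viewed, at most 10 in all, crops included, and the job is handed in when it is done.

```bash
ls; mkdir -p pics; python3 - <<'E'
from station import bot, vision, get_obs
import cv2,numpy as np
o=get_obs()
for k in o: print(k,np.round(o[k],3))
for n in ("scene","top","wrist"):
    im=vision.read_camera(n); cv2.imwrite(f"pics/{n}0.png",im)
    print(n,vision.camera_info(n))
E
```

```text
pics
station.py
t 0.0
q [-1.385  0.478  0.022  1.556 -0.012  1.109 -0.083]
joint_vel [-0.     0.002  0.001  0.001  0.002  0.001 -0.001]
joint_torque [-1.0000e-03 -5.9646e+01  1.6080e+00 -2.8117e+01  1.2000e-02  1.0000e-02
 -0.0000e+00]
eef_pos [0.195 0.646 0.23 ]
tool_rot [-0.     0.146  0.989 -0.001]
contact_force [-1.198  0.476 -0.002]
torque [ 0.049 -0.004  0.065]
grasp_force 0.0
gripper_width 1.005
scene {'vertical_fov': 55.36014777887939, 'cx': 261.12468944159605, 'cy': 184.6026252019093, 'view': array([[ 0.74239011, -0.66979879,  0.01504994, -0.39670411],
       [ 0.35124155,  0.40824093,  0.84259641, -0.2650716 ],
       [-0.57051406, -0.62024908,  0.5383352 , -1.01797955],
       [ 0.        ,  0.        ,  0.        ,  1.        ]])}
top {'vertical_fov': 52.81274274660741, 'cx': 258.2869694105836, 'cy': 189.70572875132328, 'view': array([[ 0.01646791, -0.99966926,  0.01975279, -0.02464138],
       [ 0.99726602,  0.01784522,  0.07170794, -0.53732145],
       [-0.07203672,  0.01851791,  0.99723006, -1.16137449],
       [ 0.        ,  0.        ,  0.        ,  1.        ]])}
wrist {'vertical_fov': 70.38861401773562, 'cx': 260.76459381816744, 'cy': 190.81936423743218, 'hand_eye': array([[-8.90294163e-04,  9.51976415e-01,  3.06170073e-01,
         7.83726594e-02],
       [ 9.99999128e-01,  5.48970325e-04,  1.20092268e-03,
         1.93057993e-04],
       [ 9.75171786e-04,  3.06170875e-01, -9.51976073e-01,
        -1.41607391e-01],
       [ 0.00000000e+00,  0.00000000e+00,  0.00000000e+00,
         1.00000000e+00]])}
```

View pics/top0.png

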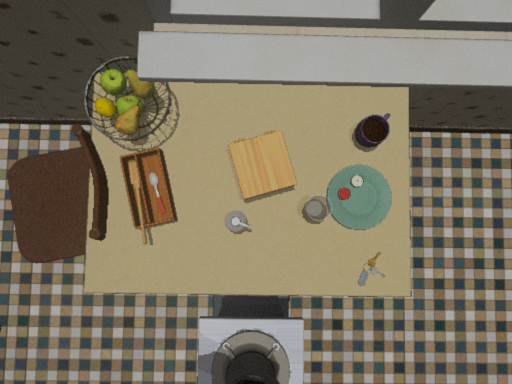

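View pics/scene0.png

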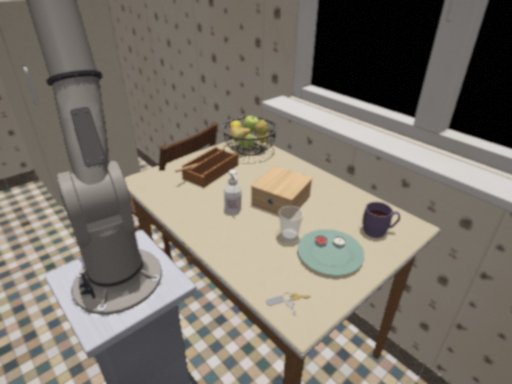

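The top view shows the tray and spatula at about (148,190), the box at (262,165), soap at (237,222), tumbler at (315,209), and the plate at (360,197). The scene view shows the same things from the robot's right, with the hole on the robot-facing wall.

```bash
cat > h.py <<'E'
import numpy as np,cv2
from station import bot, vision, get_obs
from scipy.spatial.transform import Rotation as R
def rot(o): w,x,y,z=o["tool_rot"]; return R.from_quat([x,y,z,w]).as_matrix()
def cam(n,o=None):
    i=vision.camera_info(n); f=192/np.tan(np.radians(i["vertical_fov"]/2))
    if n=="wrist":
        T=np.eye(4);T[:3,:3]=rot(o);T[:3,3]=o["eef_pos"]; V=np.linalg.inv(T@i["hand_eye"])
    else: V=i["view"]
    return f,i["cx"],i["cy"],V
def ray(c,p):
    f,cx,cy,V=c; d=np.array([(p[0]-cx)/f,-(p[1]-cy)/f,-1]); Rm=V[:3,:3]
    return -Rm.T@V[:3,3],Rm.T@d
def at_z(c,p,z):
    o,d=ray(c,p); return o+d*(z-o[2])/d[2]
def proj(c,P):
    f,cx,cy,V=c; q=V[:3,:3]@np.array(P)+V[:3,3]; return np.array([cx-f*q[0]/q[2],cy+f*q[1]/q[2]])
def tri(*cp):
    A=np.zeros((3,3));b=np.zeros(3)
    for c,p in cp:
        o,d=ray(c,p);d=d/np.linalg.norm(d);M=np.eye(3)-np.outer(d,d);A+=M;b+=M@o
    return np.linalg.solve(A,b)
E
python3 - <<'E'
import cv2
im=cv2.imread("pics/top0.png")
a=cv2.resize(im[135:255,110:190],None,fx=5,fy=5,interpolation=cv2.INTER_CUBIC)
s=cv2.imread("pics/scene0.png")
b=cv2.resize(s[140:260,170:250],None,fx=5,fy=5,interpolation=cv2.INTER_CUBIC)
import numpy as np
cv2.imwrite("pics/c1.png",np.hstack([a,b]))
E
```

```text
(no output)
```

View pics/c1.png

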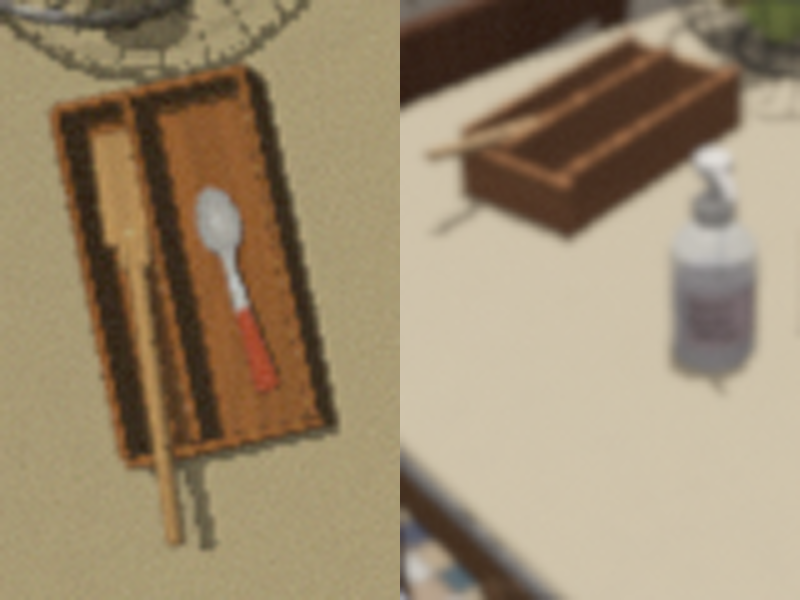

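Tip at top px (145.6,244) and scene px (176,171); blade end at top px (131.6,160). The handle leaves the tray over its near wall. Next come the box, plate, and the rest.

```bash
python3 - <<'E'
from h import *
t=cam("top");s=cam("scene")
print("tip tri",tri((t,(145.6,244)),(s,(176,171))).round(3), "z68",at_z(t,(145.6,244),.068).round(3))
print("blade end",at_z(t,(131.6,160),.012).round(3))
U=lambda u,v:(110+u/5,135+v/5)
for n,u,z in (("bl",(125,465),.055),("br",(332,428),.055),("tl",(55,108),.055),("tr",(245,70),.055)): print("tray",n,at_z(t,U(*u),z).round(3))
im=cv2.imread("pics/top0.png"); hsv=cv2.cvtColor(im,cv2.COLOR_BGR2HSV)
def big(lo,hi,roi):
    m=cv2.inRange(hsv,lo,hi); k=np.zeros_like(m); x0,y0,x1,y1=roi;k[y0:y1,x0:x1]=m[y0:y1,x0:x1]
    k=cv2.morphologyEx(k,cv2.MORPH_OPEN,np.ones((3,3)))
    c=max(cv2.findContours(k,0,1)[0],key=cv2.contourArea);return c
print("hsv lid",hsv[165,262],"table",hsv[260,260],"plate",hsv[210,370])
c=big((8,80,120),(22,255,255),(215,120,310,210)); r=cv2.minAreaRect(c); b=cv2.boxPoints(r); print("lid px",r)
W=np.array([at_z(t,p,.086) for p in b]);print(W.round(3),"ctr",W.mean(0).round(3),[np.linalg.norm(W[i]-W[i-1]).round(3) for i in range(4)])
c=big((60,50,60),(95,255,255),(310,150,410,240)); (x,y),rr=cv2.minEnclosingCircle(c); print("plate",at_z(t,(x,y),.015).round(3),rr)
for n,p,z in (("red",(344,194),.016),("white",(357,182),.016),("tumbler",(315,209),.05),("soap",(236,222),.14),("soapb",(236,222),.0),("edge",(250,295),0),("edgeR",(410,290),0)): print(n,at_z(t,p,z).round(3))
big=np.hstack([cv2.resize(im[120:240,220:300],None,fx=5,fy=5,interpolation=2),cv2.resize(cv2.imread("pics/scene0.png")[155:275,235:315],None,fx=5,fy=5,interpolation=2)])
cv2.imwrite("pics/c2.png",big)
E
```

```text
tip tri [0.373 0.306 0.072] z68 [0.371 0.308 0.068]
blade end [0.623 0.375 0.012]
tray bl [0.416 0.344 0.055]
tray br [0.44  0.224 0.055]
tray tl [0.626 0.393 0.055]
tray tr [0.651 0.282 0.055]
hsv lid [ 18 125 186] table [ 22  79 171] plate [ 71  62 132]
lid px ((261.453857421875, 163.3307647705078), (59.99076843261719, 58.938297271728516), 74.74488067626953)
[[ 0.67   0.084  0.086]
 [ 0.719 -0.08   0.086]
 [ 0.55  -0.128  0.086]
 [ 0.502  0.035  0.086]] ctr [ 0.61  -0.022  0.086] [np.float64(0.174), np.float64(0.172), np.float64(0.175), np.float64(0.17)]
plate [ 0.52  -0.325  0.015] 31.926006317138672
red [ 0.529 -0.279  0.016]
white [ 0.567 -0.319  0.016]
tumbler [ 0.481 -0.184  0.05 ]
soap [0.44  0.046 0.14 ]
soapb [0.438 0.051 0.   ]
edge [0.217 0.004 0.   ]
edgeR [ 0.239 -0.487  0.   ]
```

View pics/c2.png

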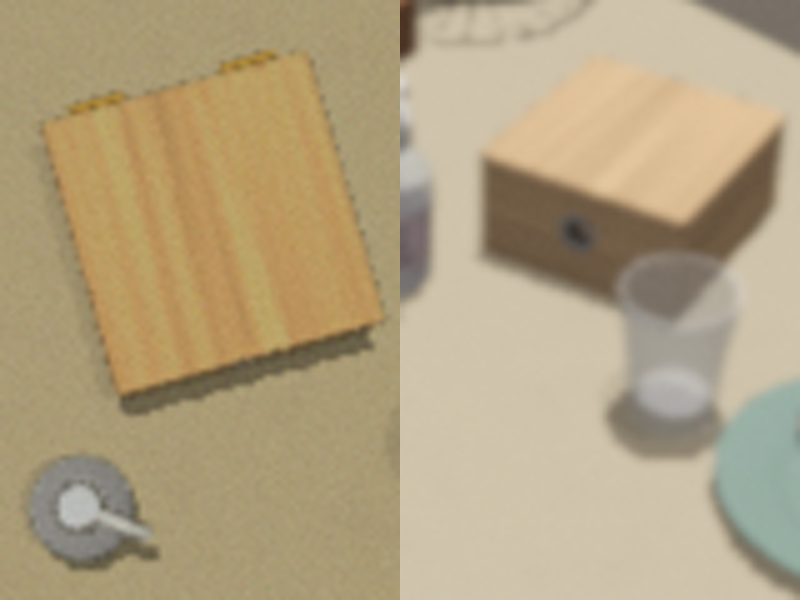

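The lid's back corners in the top view are (244,199.4) and (296.4,184), and its front corners are (229,144.4) and (281,131). The hole's scene px is (270.4,201.4). The nozzle points right towards (251,229).

```bash
cat >> h.py <<'E'
def go(P,az=None,o=None):
    o=o or get_obs(); M=rot(o); d=M.T@(np.array(P)-o["eef_pos"]); a=np.arctan2(M[1,0],M[0,0])
    print("pos",np.round(o["eef_pos"],4),"az",round(a,3),"t",round(o["t"],2),"| tool d",d.round(4), "turn",None if az is None else round(-((az-a+np.pi)%(2*np.pi)-np.pi),3),"q7",round(o["q"][6],2))
E
python3 - <<'E'
from h import *
t=cam("top");s=cam("scene")
c=[at_z(t,p,.086) for p in ((244,199.4),(296.4,184),(281,131),(229,144.4))]
ctr=np.mean(c,0); d=(c[2]+c[3]-c[0]-c[1]); az=np.arctan2(d[1],d[0]); e=c[0]-c[1]; az2=np.arctan2(e[1],e[0])-np.pi/2
print(ctr.round(4),az,az2,[np.linalg.norm(c[i]-c[i-1]).round(3) for i in range(4)])
u=np.array([np.cos(az),np.sin(az),0]); h=ctr-.083*u; h[2]=.046
print("hole",h.round(4),"proj scene",proj(s,h).round(1),"seen 270.4,201.4")
print("nozzle",at_z(t,(251,229),.145).round(3))
go([.394,.313,.17],0.26+np.pi)
E
```

```text
[ 0.6061 -0.0256  0.086 ] 0.2886255122220409 0.30373276362469537 [np.float64(0.166), np.float64(0.158), np.float64(0.161), np.float64(0.156)]
hole [ 0.5265 -0.0492  0.046 ] proj scene [269.2 202.4] seen 270.4,201.4
nozzle [0.422 0.005 0.145]
pos [0.1954 0.6457 0.2305] az 2.848 t 0.15 | tool d [-0.2865 -0.2608  0.0609] turn -0.554 q7 -0.08
```

The manual's scale: shifts go in shares of 50 mm and turns go in units of 0.25 rad. Converting my numbers, -0.0287 m is -0.574, -0.0261 m is -0.522, -0.14 rad is -0.56.

Request:
nudge_tcp(deltas=[-0.574,-0.522,0.12,0,1,-0.574,-0.522,0.12,0,1,-0.574,-0.522,0.12,0,1,-0.574,-0.522,0.12,0,0.6,-0.574,-0.522,0.12,0,0.6,-0.574,-0.522,0.12,0,0.6,-0.574,-0.522,0.12,0,0.6,-0.574,-0.522,0.12,0,0.6,-0.574,-0.522,0.12,0,0.6,-0.574,-0.522,0.12,0,0.6,0,0,0,-0.56,0.6,0,0,0,-0.56,0.6,0,0,0,-0.56,0.6,0,0,0,-0.54,0.6,0,0,0,0,0.6], force=60)

```text
t: 1.65
eef_pos: [0.3945, 0.3129, 0.1712]
tool_rot: [-0.0, -0.131, 0.991, -0.0]
contact_force: [0.3, 0.1, 0.7]
gripper_width: 0.599
grasp_force: 0.0
```

```bash
python3 - <<'E'
from h import *
o=get_obs(); im=vision.read_camera("wrist"); cv2.imwrite("pics/w1.png",im); np.save("w1.npy",o,allow_pickle=True)
go([.394,.313,.17],0.26+np.pi,o)
E
```

```text
pos [0.3945 0.3129 0.1712] az -2.879 t 1.65 | tool d [0.0005 0.0002 0.0012] turn 0.002 q7 1.05
```

View pics/w1.png

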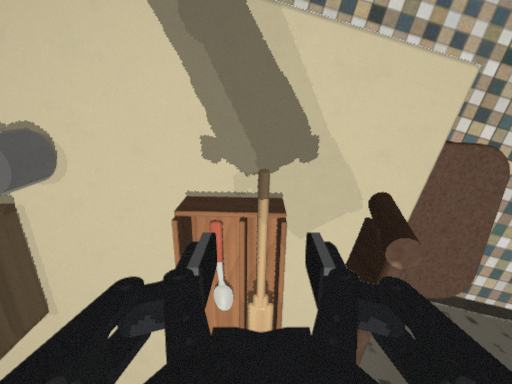

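The wrist view shows the tip at (264,169), the neck at about (261,297), and the tray's near wall top at rows 198–213. The gripper's own shadow covers the overhang.

```bash
python3 - <<'E'
from h import *
o=np.load("w1.npy",allow_pickle=True).item(); w=cam("wrist",o);t=cam("top");s=cam("scene")
P=tri((w,(264,169.5)),(t,(145.6,244.3)));Q=tri((w,(264,169.5)),(t,(145.6,244.3)),(s,(176,171)))
print("tip",P.round(4),Q.round(4))
n=at_z(w,(261,297),.028);print("neck",n.round(4))
d=n-P;a=np.arctan2(d[1],d[0]);print("az",a, np.hypot(d[0],d[1]), d[2])
w1=at_z(w,(264,198),.05);print("wall outer",w1.round(4), np.linalg.norm(P[:2]-w1[:2]))
G=P+np.array([np.cos(a),np.sin(a),0])*.024; z=P[2]-.024*.231
print("grip",G[:2].round(4),z.round(4)); go([G[0],G[1],z-.010],a+np.pi,o)
E
```

```text
tip [0.372  0.3084 0.0721] [0.3734 0.308  0.0706]
neck [0.5424 0.3526 0.028 ]
az 0.2537331771137787 0.1760262704530573 -0.044148504844061826
wall outer [0.407  0.3195 0.05  ] 0.03671447552997988
grip [0.3952 0.3144] 0.0666
pos [0.3945 0.3129 0.1712] az -2.879 t 1.65 | tool d [-0.0011  0.0013  0.1145] turn 0.008 q7 1.05
```

Converted, 0.035 m is 0.7, 0.03 m is 0.6.

Request:
nudge_tcp(deltas=[0,0.026,0.6,0,0.6,0,0,0.7,0,0.6,0,0,0.7,0,0.5,0,0,0.34,0,0.4,0,0,0,0,0.0,0,0,0,0,0.0,0,0,0,0,0.0,0,0,0,0,0.0,0,0,0,0,0.0], force=80)

```text
t: 2.6
eef_pos: [0.3947, 0.3146, 0.0552]
tool_rot: [0.001, -0.13, 0.992, 0.0]
contact_force: [0.6, -0.6, -0.7]
gripper_width: 0.094
grasp_force: 78.1
```

Request:
nudge_tcp(deltas=[0,0,-0.2,0,0,0,0,-0.4,0,0,0,0,-0.6,0,0,0,0,-0.8,0,0,0,0,-1,0,0,0,0,-1,0,0,0,0,-1,0,0,0,0,0,0,0], force=100)

```text
t: 3.4
eef_pos: [0.397, 0.317, 0.3128]
tool_rot: [0.006, -0.13, 0.991, 0.005]
contact_force: [-0.8, -0.1, -1.1]
gripper_width: 0.087
grasp_force: 99.1
```

```bash
python3 - <<'E'
from h import *
for n in("top","scene"): cv2.imwrite(f"pics/{n}1.png",vision.read_camera(n))
a=cv2.imread("pics/top1.png");b=cv2.imread("pics/scene1.png")
cv2.imwrite("pics/c3.png",np.hstack([cv2.resize(a[130:330,60:260],None,fx=2,fy=2),cv2.resize(b[0:300,60:260],(400,600))[:400]]))
E
```

```text
(no output)
```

View pics/c3.png

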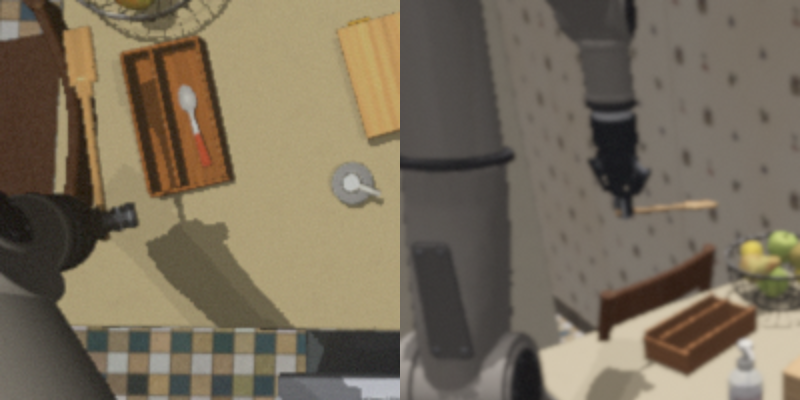

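The spatula is held nearly level and is clear of the tray, with its blade at top-crop (80,50). I'll turn it tip-forward and lay it in the gap between tray and box for a regrasp.

Request:
nudge_tcp(deltas=[0,0,0,0.56,0,0,0,0,0.56,0,0,0,0,0.56,0,0,0,0,0.56,0,0,0,0,0.56,0,0,0,0,0.56,0,0,0,0,0.56,0,0,0,0,0.56,0,0,0,0,0.56,0,0,0,0,0.56,0,0,0,0,0.56,0,0,0,0,0.56,0,0,0,0,0.56,0,0,0,0,0.56,0,0,0,0,0.56,0,0,0,0,0.56,0,0,0,0,0.56,0,0,0,0,0.56,0,0,0,0,0.56,0,0,0,0,0.56,0])

```text
t: 5.5
eef_pos: [0.3934, 0.3137, 0.3027]
tool_rot: [0.001, 0.956, 0.294, -0.001]
contact_force: [-0.3, 0.0, 0.4]
gripper_width: 0.084
grasp_force: 99.1
```

Request:
nudge_tcp(deltas=[0,0,0,0.56,0,0,0,0,0.56,0,0,0,0,0,0,0,0,0,0,0])

```text
t: 5.9
eef_pos: [0.3938, 0.314, 0.3034]
tool_rot: [0.001, 0.987, 0.163, -0.001]
contact_force: [-0.6, 0.6, -0.9]
gripper_width: 0.085
grasp_force: 99.1
```

```bash
python3 -c "
from h import *
go([.578,.157,.15],.295)"
```

```text
pos [0.3938 0.314  0.3034] az 0.327 t 5.9 | tool d [0.1243 0.2077 0.1534] turn 0.032 q7 -2.0
```

Converted, 0.04 m is 0.8, 0.033 m is 0.66, 0.032 rad is 0.128.

Request:
nudge_tcp(deltas=[0.31,0.52,0,0,0,0.31,0.52,0,0,0,0.31,0.52,0,0,0,0.31,0.52,0,0,0,0.31,0.52,0,0,0,0.31,0.52,0,0,0,0.31,0.52,0,0,0,0.31,0.52,0,0.128,0,0,0,0.8,0,0,0,0,0.8,0,0,0,0,0.8,0,0,0,0,0.66,0,0,0,0,0.6,0,0,0,0,0.6,0,0,0,0,0,0,0], force=30)

```text
t: 7.4
eef_pos: [0.5744, 0.1557, 0.0871]
tool_rot: [0.001, 0.989, 0.146, -0.004]
contact_force: [-0.6, 0.3, 0.1]
gripper_width: 0.082
grasp_force: 99.1
```

```bash
python3 - <<'E'
from h import *
go([.578,.157,.15],.295)
a=vision.read_camera("top");b=vision.read_camera("scene")
cv2.imwrite("pics/c4.png",np.hstack([cv2.resize(a[130:280,150:300],(400,400)),cv2.resize(b[80:280,150:350],(400,400))]))
E
```

```text
pos [0.5744 0.1557 0.0871] az 0.294 t 7.4 | tool d [ 0.0033 -0.0002 -0.063 ] turn -0.001 q7 -1.41
```

View pics/c4.png

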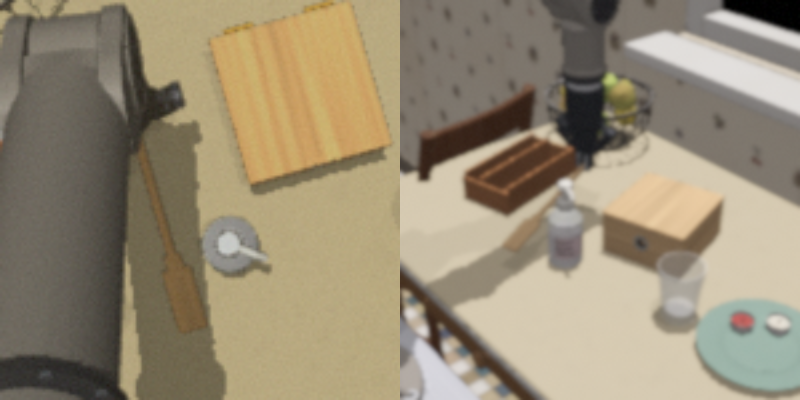

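The spatula hangs tip-forward between tray and box, with its blade at left-crop (190,305), clear of the soap. I'll lower it.

Request:
nudge_tcp(deltas=[0,0,0.4,0,0,0,0,0.3,0,0,0,0,0,0,0], force=20)

```text
t: 7.8
eef_pos: [0.577, 0.1565, 0.0556]
tool_rot: [0.0, 0.989, 0.145, -0.001]
contact_force: [-0.2, -0.5, -0.2]
gripper_width: 0.087
grasp_force: 99.1
```

Request:
nudge_tcp(deltas=[0,0,0.2,0,0,0,0,0.2,0,0,0,0,0,0,0], force=20)

```text
t: 8.1
eef_pos: [0.5777, 0.1566, 0.0356]
tool_rot: [0.0, 0.989, 0.145, -0.0]
contact_force: [0.7, 0.4, 2.2]
gripper_width: 0.088
grasp_force: 98.7
```

Request:
nudge_tcp(deltas=[0,0,0.16,0,0,0,0,0.16,0,0,0,0,0,0,0], force=20)

```text
t: 8.4
eef_pos: [0.5773, 0.1565, 0.0193]
tool_rot: [0.0, 0.989, 0.145, -0.001]
contact_force: [1.6, 1.5, 2.3]
gripper_width: 0.081
grasp_force: 98.6
```

Converted, 0.002 m is 0.04, 0.008 m is 0.16.

Request:
nudge_tcp(deltas=[0,0,0.16,0,0,0,0,0.12,0,0,0,0,0.04,0,0,0,0,0,0,0])

```text
t: 8.8
eef_pos: [0.5771, 0.1563, 0.0036]
tool_rot: [0.0, 0.989, 0.145, -0.001]
contact_force: [-1.0, -0.1, 1.2]
gripper_width: 0.082
grasp_force: 98.3
```

Request:
nudge_tcp(deltas=[0,0,0,0,0.1,0,0,0,0,0.2,0,0,0,0,0.3,0,0,0,0,0.4,0,0,-0.6,0,0.4,0,0,-1,0,0.5,0,0,-1,0,0.5,0,0,0,0,0.5], force=40)

```text
t: 9.6
eef_pos: [0.5824, 0.1573, 0.1413]
tool_rot: [-0.001, 0.989, 0.145, 0.006]
contact_force: [0.8, -0.8, 0.2]
gripper_width: 0.496
grasp_force: 0.0
```

```bash
python3 -c "
from h import *
go([.51,.136,.12],.295+np.pi)"
```

```text
pos [0.5824 0.1573 0.1413] az 0.29 t 9.6 | tool d [-0.0757 -0.0003  0.0204] turn 3.137 q7 -1.44
```

Request:
nudge_tcp(deltas=[-0.38,0,-0.2,0,0.5,-0.38,0,-0.2,0,0.5,-0.38,0,-0.2,0,0.5,-0.38,0,-0.2,-0.56,0.5,0,0,0,-0.6,0.5,0,0,0,-0.6,0.5,0,0,0,-0.6,0.5,0,0,0,-0.6,0.5,0,0,0,-0.6,0.5,0,0,0,-0.6,0.5,0,0,0,-0.6,0.5,0,0,0,-0.6,0.5,0,0,0,-0.6,0.5,0,0,0,-0.6,0.5,0,0,0,-0.6,0.5,0,0,0,-0.6,0.5,0,0,0,-0.6,0.5,0,0,0,-0.6,0.5,0,0,0,-0.6,0.5,0,0,0,-0.6,0.5])

```text
t: 11.6
eef_pos: [0.5049, 0.1345, 0.1741]
tool_rot: [-0.0, 0.152, 0.988, -0.0]
contact_force: [0.6, -0.4, 0.3]
gripper_width: 0.501
grasp_force: 0.0
```

Request:
nudge_tcp(deltas=[0,0,0,-0.6,0.5,0,0,0,-0.6,0.5,0,0,0,-0.6,0.5,0,0,0,-0.6,0.5,0,0,0,0,0.5,0,0,0,0,0.5])

```text
t: 12.2
eef_pos: [0.5049, 0.1345, 0.1742]
tool_rot: [-0.0, -0.142, 0.99, 0.0]
contact_force: [-0.8, 0.9, -0.2]
gripper_width: 0.498
grasp_force: 0.0
```

```bash
python3 - <<'E'
from h import *
go([.51,.136,.12],.295+np.pi)
o=get_obs(); np.save("w2.npy",o,allow_pickle=True); im=vision.read_camera("wrist"); cv2.imwrite("pics/w2.png",im); cv2.imwrite("pics/top2.png",vision.read_camera("top"))
E
```

```text
pos [0.5049 0.1345 0.1742] az -2.857 t 12.2 | tool d [-0.0053 -0.      0.0542] turn -0.01 q7 1.41
```

View pics/w2.png

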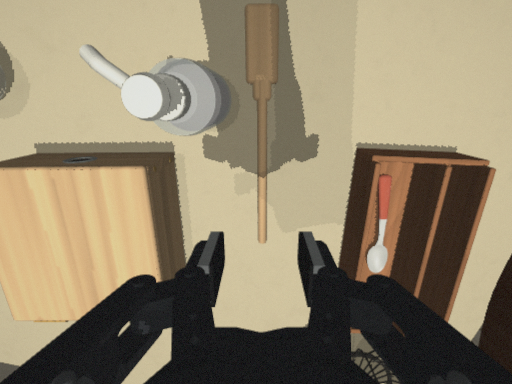

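The spatula lies flat, with the handle tip at (262,243) and the blade end at (262,5). It is straight in the image, parallel to the fingers, with the soap about 20 px clear of it.

```bash
python3 - <<'E'
from h import *
o=np.load("w2.npy",allow_pickle=True).item(); w=cam("wrist",o)
a=at_z(w,(262,243),.0055);b=at_z(w,(262,5),.0055);print(a.round(4),b.round(4),np.linalg.norm(a-b))
d=(a-b)/np.linalg.norm(a-b);print("dir",np.arctan2(d[1],d[0]))
G=a-.095*d;print(G.round(4)); go([G[0],G[1],.0025],np.arctan2(d[1],d[0])+np.pi,o)
E
```

```text
[0.5921 0.1614 0.0055] [0.3411 0.0878 0.0055] 0.2615268301055617
dir 0.2853927241541284
[0.5009 0.1347 0.0055]
pos [0.5049 0.1345 0.1742] az -2.857 t 12.2 | tool d [0.0038 0.0012 0.1717] turn -0.0 q7 1.41
```

Request:
nudge_tcp(deltas=[0.08,0.02,0.8,0,0.5,0,0,0.8,0,0.5,0,0,0.8,0,0.4,0,0,0.6,0,0.3,0,0,0.28,0,0.3,0,0,0.12,0,0.3,0,0,0,0,0.3], force=80)

```text
t: 13.0
eef_pos: [0.5012, 0.1347, 0.0044]
tool_rot: [0.0, -0.144, 0.99, -0.0]
contact_force: [0.2, -0.3, -0.1]
gripper_width: 0.298
grasp_force: 0.0
```

Request:
nudge_tcp(deltas=[0,0,0,0,0,0,0,0,0,0,0,0,0,0,0,0,0,0,0,0,0,0,0,0,0], force=100)

```text
t: 13.5
eef_pos: [0.502, 0.1349, 0.0062]
tool_rot: [0.001, -0.144, 0.99, 0.0]
contact_force: [-1.1, 0.2, 5.1]
gripper_width: 0.062
grasp_force: 98.7
```

Converted, 0.0035 m is 0.07.

Request:
nudge_tcp(deltas=[0,0,0,0,0.25,0,0,0,0,0.25,0,0,0.07,0,0.25,0,0,0,0,0.25], force=60)

```text
t: 13.9
eef_pos: [0.5008, 0.1345, 0.0006]
tool_rot: [-0.0, -0.144, 0.99, -0.0]
contact_force: [0.1, 0.6, -1.2]
gripper_width: 0.251
grasp_force: 0.0
```

Request:
nudge_tcp(deltas=[0,0,0,0,0,0,0,0,0,0,0,0,0,0,0,0,0,0,0,0,0,0,0,0,0], force=60)

```text
t: 14.4
eef_pos: [0.5008, 0.1345, 0.0008]
tool_rot: [-0.0, -0.144, 0.99, -0.0]
contact_force: [-1.2, 0.3, 1.8]
gripper_width: 0.092
grasp_force: 58.6
```

Request:
nudge_tcp(deltas=[0,0,-0.2,0,0,0,0,-0.6,0,0,0,0,-0.8,0,0,0,0,0,0,0], force=100)

```text
t: 14.8
eef_pos: [0.5044, 0.1358, 0.0858]
tool_rot: [0.004, -0.144, 0.99, 0.001]
contact_force: [0.4, 0.1, -0.3]
gripper_width: 0.079
grasp_force: 98.3
```

Converted, -0.05 m is -1, -0.04 m is -0.8.

Request:
nudge_tcp(deltas=[0,0,-1,0,0,0,0,-1,0,0,0,0,-1,0,0,0,0,-0.8,0,0,0,0,0,0,0], force=100)

```text
t: 15.3
eef_pos: [0.5039, 0.1357, 0.277]
tool_rot: [0.006, -0.144, 0.99, 0.001]
contact_force: [0.9, 0.6, -1.2]
gripper_width: 0.08
grasp_force: 98.4
```

```bash
python3 -c "
from h import *
go([.4241,-.0802,.15],.293+np.pi)"
```

```text
pos [0.5039 0.1357 0.277 ] az -2.853 t 15.3 | tool d [ 0.1395 -0.1843  0.1253] turn -0.004 q7 1.44
```

Request:
nudge_tcp(deltas=[0.31,-0.41,0,0,0,0.31,-0.41,0,0,0,0.31,-0.41,0,0,0,0.31,-0.41,0,0,0,0.31,-0.41,0,0,0,0.31,-0.41,0,0,0,0.31,-0.41,0,0,0,0.31,-0.41,0,0,0,0.31,-0.41,0,0,0,0,0,0.6,0,0,0,0,0.6,0,0,0,0,0.6,0,0,0,0,0.6,0,0,0,0,0,0,0,0,0,0,0,0], force=100)

```text
t: 16.8
eef_pos: [0.4194, -0.0821, 0.1507]
tool_rot: [-0.001, -0.144, 0.99, 0.0]
contact_force: [0.8, -0.1, 0.2]
gripper_width: 0.077
grasp_force: 98.4
```

```bash
python3 - <<'E'
from h import *
go([.4241,-.0802,.0413],.293+np.pi)
a=vision.read_camera("top");b=vision.read_camera("scene");cv2.imwrite("pics/top3.png",a);cv2.imwrite("pics/scene3.png",b);np.save("w3.npy",get_obs(),allow_pickle=True)
cv2.imwrite("pics/c5.png",np.hstack([cv2.resize(a[130:290,190:290],(375,600),interpolation=2),cv2.resize(b[140:260,205:285],(400,600),interpolation=2)]))
E
```

```text
pos [ 0.4194 -0.0821  0.1507] az -2.852 t 16.8 | tool d [-0.0052  0.0004  0.1094] turn -0.004 q7 1.9
```

View pics/c5.png

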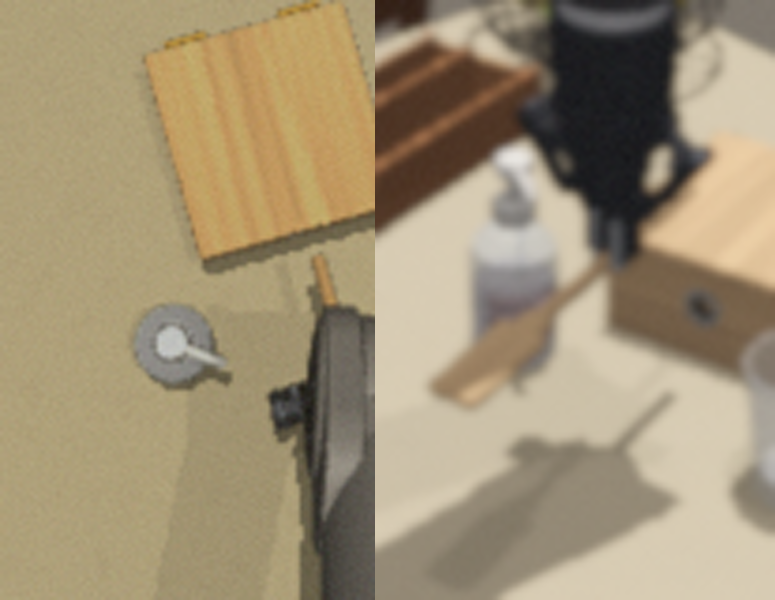

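The top view shows the tip at (274.5,198.5), just behind the lid's back edge. The scene view shows the blade end at about (217,218) and the hole centre at (270.6,201.4).

```bash
python3 - <<'E'
from h import *
o=np.load("w3.npy",allow_pickle=True).item();t=cam("top");s=cam("scene")
e=o["eef_pos"];az=.289;u=np.array([np.cos(az),np.sin(az),0]);G=e+[0,0,.0047]
tip=at_z(t,(274.5,198.5),G[2]);print("tip seen",tip.round(4),"pred",(G+.095*u).round(4),"pred px",proj(t,G+.095*u).round(1))
print("handle pt",at_z(t,(278.8,211.3),G[2]).round(4),"line az",np.arctan2(*(tip-at_z(t,(278.8,211.3),G[2]))[[1,0]]))
for p in(-.05,0,.05,.1,.2):
    print(p,"blade px",proj(s,G-.167*(u*np.cos(p)+np.array([0,0,np.sin(p)]))).round(1),"seen ~(217,218)")
print("hole z46",at_z(s,(270.6,201.4),.046).round(4))
# ray x back wall plane
for b in ((.289),(.3)):
    n=np.array([np.cos(b),np.sin(b),0]); c0=np.array([.6061,-.0256,0])-.082*n
    O,d=ray(s,(270.6,201.4)); print("plane",(O+d*(n@(c0-O))/(n@d)).round(4))
E
```

```text
tip seen [ 0.5048 -0.057   0.1567] pred [ 0.5118 -0.0551  0.1567] pred px [273.8 195.9]
handle pt [ 0.4705 -0.069   0.1567] line az 0.3379778115719438
-0.05 blade px [219.4 216.6] seen ~(217,218)
0 blade px [219.5 219.1] seen ~(217,218)
0.05 blade px [219.7 221.5] seen ~(217,218)
0.1 blade px [220.  223.7] seen ~(217,218)
0.2 blade px [220.8 227.9] seen ~(217,218)
hole z46 [ 0.5344 -0.048   0.046 ]
plane [ 0.5289 -0.0536  0.0515]
plane [ 0.5289 -0.0535  0.0515]
```

```bash
python3 - <<'E'
from h import *
im=cv2.imread("pics/w2.png"); 
w=vision.read_camera("wrist"); cv2.imwrite("pics/w3.png",w)
A=cv2.resize(im[140:200,0:180],(720,240),interpolation=2)
B=cv2.resize(cv2.imread("pics/scene3.png")[180:225,250:310],(400,300),interpolation=2)
C=cv2.resize(w,(400,300))
cv2.imwrite("pics/c6.png",np.vstack([np.hstack([A,np.zeros((240,80,3),np.uint8)]),np.hstack([B,C])]))
E
```

```text
(no output)
```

View pics/c6.png

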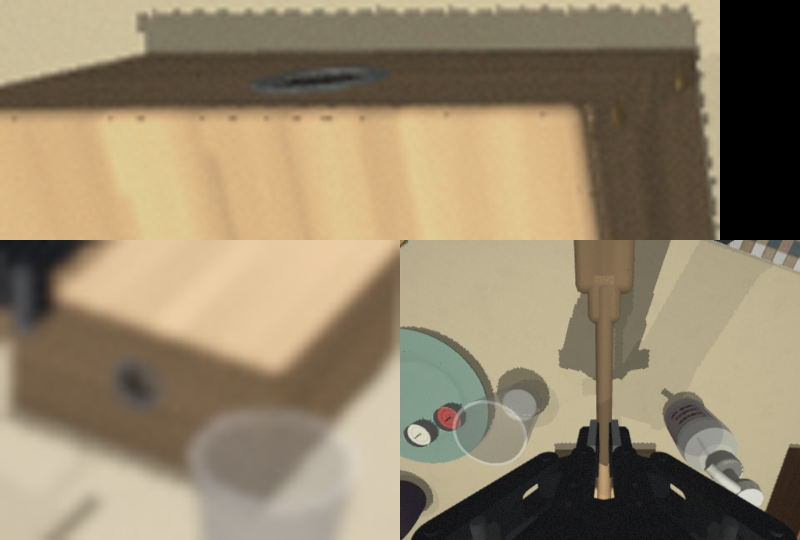

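The wrist crop shows the hole at (80,159.5), the back wall's base corners at (37,154) and (174.3,152.5), and the lid's back corner at (145.5,166.3). The spatula runs straight and central through the fingers.

```bash
python3 - <<'E'
from h import *
o=np.load("w2.npy",allow_pickle=True).item(); w=cam("wrist",o);t=cam("top");s=cam("scene")
h=tri((w,(80,159.5)),(s,(270.4,201.4)));print("hole tri",h.round(4),"w at z46",at_z(w,(80,159.5),.046).round(4),"w reproj",proj(w,h).round(1),proj(s,h).round(1))
L=at_z(w,(37,154),0);Rr=at_z(w,(174.3,152.5),0);print("base",L.round(4),Rr.round(4),np.linalg.norm(L-Rr),"mid",((L+Rr)/2).round(4),"az",np.arctan2(*(Rr-L)[[1,0]])-np.pi/2)
print("lid cnr w",at_z(w,(145.5,166.3),.086).round(4),"t",at_z(t,(244,199.4),.086).round(4))
E
```

```text
hole tri [ 0.533  -0.0474  0.0458] w at z46 [ 0.5321 -0.0468  0.046 ] w reproj [ 79.4 160.1] [270.2 201.5]
base [ 0.5571 -0.1228  0.    ] [0.5103 0.0309 0.    ] 0.16062407129010195 mid [ 0.5337 -0.046   0.    ] az 0.295098671066756
lid cnr w [0.5072 0.0316 0.086 ] t [0.5042 0.0264 0.086 ]
```

```bash
python3 -c "
from h import *
go([.4335,-.0772,.0413],.2965+np.pi)"
```

```text
pos [ 0.4209 -0.0821  0.1522] az -2.852 t 16.95 | tool d [-0.0132  0.0013  0.1109] turn -0.007 q7 1.9
```

The manual's scale: shifts go in shares of 50 mm and turns go in units of 0.25 rad. Converting my numbers, 0.03 m is 0.6, 0.02 m is 0.4, -0.005 rad is -0.02.

Request:
nudge_tcp(deltas=[-0.26,0.02,0,-0.02,0,0,0,0.6,0,0,0,0,0.6,0,0,0,0,0.6,0,0,0,0,0.4,0,0,0,0,0,0,0,0,0,0,0,0])

```text
t: 17.65
eef_pos: [0.4331, -0.0772, 0.0414]
tool_rot: [0.0, -0.147, 0.989, -0.0]
contact_force: [-0.4, 0.2, -0.2]
gripper_width: 0.082
grasp_force: 98.4
```

```bash
python3 - <<'E'
from h import *
go([.4335,-.0772,.0413],.2965+np.pi)
go([.4425,-.0745,.0413],.2965+np.pi)
b=vision.read_camera("scene");cv2.imwrite("pics/scene4.png",b)
E
```

```text
pos [ 0.4331 -0.0772  0.0414] az -2.847 t 17.65 | tool d [-0.0003 -0.0001  0.0001] turn -0.002 q7 1.89
pos [ 0.4331 -0.0772  0.0414] az -2.847 t 17.65 | tool d [-0.0097 -0.0001  0.0001] turn -0.002 q7 1.89
```

Request:
nudge_tcp(deltas=[-0.12,0,0,0,0,-0.12,0,0,0,0,-0.12,0,0,0,0,0,0,0,0,0])

```text
t: 18.1
eef_pos: [0.4509, -0.0717, 0.0413]
tool_rot: [0.001, -0.147, 0.989, -0.0]
contact_force: [0.3, -0.3, -0.4]
gripper_width: 0.078
grasp_force: 98.4
```

Request:
nudge_tcp(deltas=[-0.1,0,0,0,0,-0.1,0,0,0,0,0,0,0,0,0])

```text
t: 18.4
eef_pos: [0.4597, -0.069, 0.0409]
tool_rot: [0.0, -0.147, 0.989, 0.0]
contact_force: [-0.2, 0.6, -0.1]
gripper_width: 0.078
grasp_force: 98.4
```

Converted, -0.005 m is -0.1.

Request:
nudge_tcp(deltas=[-0.1,0,0,0,0,-0.1,0,0,0,0,0,0,0,0,0])

```text
t: 18.7
eef_pos: [0.4693, -0.0661, 0.0409]
tool_rot: [0.0, -0.147, 0.989, 0.0]
contact_force: [1.1, 0.4, -0.9]
gripper_width: 0.076
grasp_force: 98.4
```

Request:
nudge_tcp(deltas=[-0.06,0,0,0,0,-0.06,0,0,0,0,0,0,0,0,0])

```text
t: 19.0
eef_pos: [0.4726, -0.065, 0.0403]
tool_rot: [-0.002, -0.146, 0.989, 0.0]
contact_force: [-4.6, -1.6, -0.4]
gripper_width: 0.082
grasp_force: 98.6
```

Request:
nudge_tcp(deltas=[-0.06,0,0,0,0,0,0,0,0,0,0,0,0,0,0])

```text
t: 19.3
eef_pos: [0.4752, -0.0642, 0.0403]
tool_rot: [-0.002, -0.146, 0.989, 0.0]
contact_force: [-6.2, -2.4, 0.9]
gripper_width: 0.074
grasp_force: 98.6
```

Converted, -0.003 m is -0.06.

Request:
nudge_tcp(deltas=[-0.06,0,0,0,0,0,0,0,0,0,0,0,0,0,0])

```text
t: 19.6
eef_pos: [0.4775, -0.0635, 0.0402]
tool_rot: [-0.002, -0.146, 0.989, 0.0]
contact_force: [-6.9, -2.3, 1.1]
gripper_width: 0.075
grasp_force: 98.6
```

```bash
python3 - <<'E'
from h import *
cv2.imwrite("pics/t5.png",vision.read_camera("top")); a=cv2.absdiff(cv2.imread("pics/t5.png"),cv2.imread("pics/top3.png"))[115:180,225:275]; print(a.mean())
E
```

```text
23.10994871794872
```

The lid region has changed, so I'll back out along the axis and look.

Converted, 0.01 m is 0.2, 0.008 m is 0.16.

Request:
nudge_tcp(deltas=[0,0,0,0,0,0.08,0,0,0,0,0.16,0,0,0,0,0.2,0,0,0,0,0.2,0,0,0,0,0.2,0,0,0,0,0.2,0,0,0,0,0,0,0,0,0,0,0,0,0,0])

```text
t: 20.55
eef_pos: [0.4303, -0.0781, 0.041]
tool_rot: [0.0, -0.146, 0.989, -0.0]
contact_force: [-0.4, -0.1, -0.1]
gripper_width: 0.073
grasp_force: 98.5
```

```bash
python3 - <<'E'
from h import *
a=vision.read_camera("top");b=vision.read_camera("scene");cv2.imwrite("pics/top6.png",a);cv2.imwrite("pics/scene6.png",b)
cv2.imwrite("pics/c7.png",np.hstack([cv2.resize(a[90:250,210:310],(375,600),interpolation=2),cv2.resize(b[120:240,215:300],(425,600),interpolation=2)]))
E
```

```text
(no output)
```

View pics/c7.png

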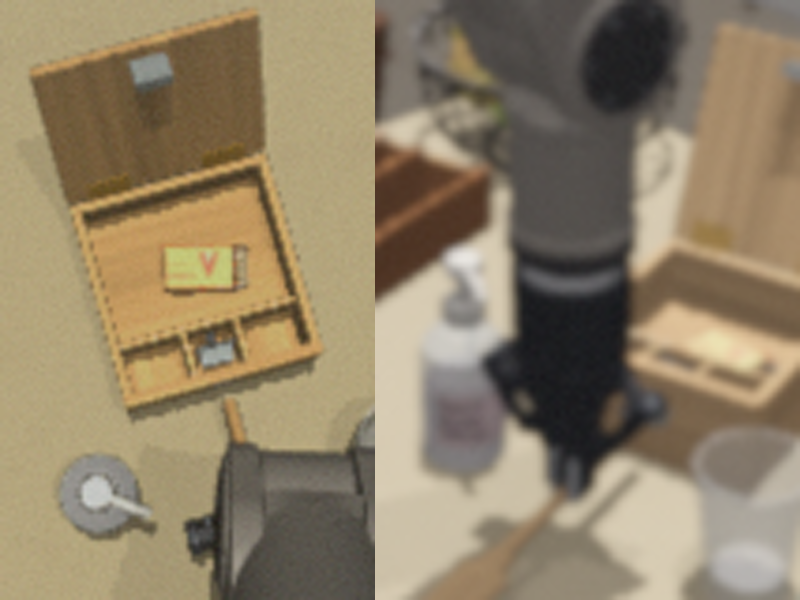

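The lid is fully open and leaning back. The matchbox lies inside at top px of about (263,162), its long side nearly along world y and its tray end to the right. Now I'll lay the spatula down where it is.

Request:
nudge_tcp(deltas=[0,0,0.3,0,0,0,0,0.3,0,0,0,0,0.14,0,0,0,0,0.04,0,0,0,0,0.02,0,0,0,0,0,0,0])

```text
t: 21.25
eef_pos: [0.4304, -0.078, 0.0011]
tool_rot: [0.0, -0.147, 0.989, -0.0]
contact_force: [0.3, 0.4, 0.2]
gripper_width: 0.075
grasp_force: 98.7
```

Request:
nudge_tcp(deltas=[0,0,0,0,0.1,0,0,0,0,0.2,0,0,0,0,0.3,0,0,0,0,0.35,0,0,-0.4,0,0.35,0,0,-1,0,0.4,0,0,-1,0,0.5,0,0,-1,0,0.6,0,0,-1,0,0.7,0,0,-0.8,0,0.7,0,0,0,0,0.7], force=40)

```text
t: 22.35
eef_pos: [0.4333, -0.0783, 0.2664]
tool_rot: [0.005, -0.146, 0.989, -0.001]
contact_force: [0.9, -0.3, -0.7]
gripper_width: 0.701
grasp_force: 0.0
```

```bash
python3 -c "
from h import *
t=cam('top');print(at_z(t,(263.1,161.7),.043).round(4))
go([.60,-.04,.2],.295+np.pi)"
```

```text
[ 0.6207 -0.0281  0.043 ]
pos [ 0.4333 -0.0783  0.2664] az -2.848 t 22.35 | tool d [-0.17   -0.0114  0.0682] turn -0.001 q7 1.9
```

Request:
nudge_tcp(deltas=[-0.56,0,0,0,0.7,-0.56,0,0,0,0.7,-0.56,0,0,0,0.7,-0.56,0,0,0,0.7,-0.56,0,0,0,0.7,-0.56,0,0,0,0.7,-0.5,0,0,0.56,0.7,0,0,0,0.572,0.7,0,0,0,0.572,0.7,0,0,0,0.572,0.7,0,0,0,0.572,0.7,0,0,0,0.572,0.7,0,0,0,0.572,0.7,0,0,0,0.572,0.7,0,0,0,0.572,0.7,0,0,0,0.572,0.7,0,0,0,0.572,0.7,0,0,0,0.572,0.7,0,0,0,0.572,0.7,0,0,0,0,0.7])

```text
t: 24.35
eef_pos: [0.6143, -0.022, 0.2598]
tool_rot: [-0.0, 0.704, 0.71, -0.001]
contact_force: [0.5, -0.2, -0.0]
gripper_width: 0.7
grasp_force: 0.0
```

```bash
python3 - <<'E'
from h import *
go([.622,-.023,.2],np.pi/2)
o=get_obs(); np.save("w4.npy",o,allow_pickle=True); cv2.imwrite("pics/w4.png",vision.read_camera("wrist"))
E
```

```text
pos [ 0.6143 -0.022   0.2598] az 1.579 t 24.35 | tool d [-0.0011  0.0078  0.0597] turn 0.008 q7 0.05
```

View pics/w4.png

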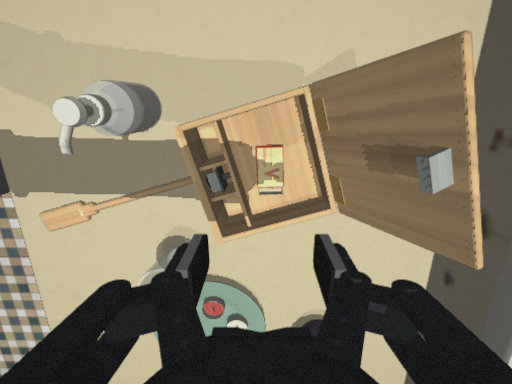

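In the wrist view the matchbox spans about (256–283, 145–193), with the spatula flat at the left and the lid up at the right. I have now viewed 12 pictures, two over the allowed 10, so the rest will be by numbers only.

```bash
python3 - <<'E'
from h import *
o=np.load("w4.npy",allow_pickle=True).item(); w=cam("wrist",o);t=cam("top")
def box(f,roi,lo,hi):
    im=cv2.imread(f);x0,y0,x1,y1=roi;h=cv2.cvtColor(im[y0:y1,x0:x1],cv2.COLOR_BGR2HSV)
    m=cv2.morphologyEx(cv2.inRange(h,lo,hi),cv2.MORPH_CLOSE,np.ones((9,9)))
    c=max(cv2.findContours(m,0,1)[0],key=cv2.contourArea); r=cv2.minAreaRect(c)
    return cv2.boxPoints(r)+[x0,y0],cv2.contourArea(c)
im=cv2.cvtColor(cv2.imread("pics/w4.png"),cv2.COLOR_BGR2HSV);print("box",im[152,270],im[186,262],"floor",im[170,300],im[130,270])
im6=cv2.cvtColor(cv2.imread("pics/top6.png"),cv2.COLOR_BGR2HSV);print(im6[162,257],"floor",im6[150,255])
b,A=box("pics/w4.png",(248,138,296,202),(23,90,120),(35,255,255));print("w",b.round(1).tolist(),A)
bt,A=box("pics/top6.png",(245,150,285,175),(23,110,120),(35,255,255));print("t",bt.round(1).tolist(),A)
print("tri ctr",tri((w,b.mean(0)),(t,bt.mean(0))).round(4))
W=np.array([at_z(w,p,.043) for p in b]);print(W.round(4),"ctr",W.mean(0).round(4))
e=[W[(i+1)%4]-W[i] for i in range(4)];print([np.linalg.norm(x).round(3) for x in e],[np.arctan2(x[1],x[0]).round(3) for x in e])
E
```

```text
box [ 25  85 222] [ 25  83 224] floor [ 18  96 220] [ 17  99 203]
[ 27 107 197] floor [ 17 133 196]
w [[253.0, 171.0], [267.0, 157.0], [276.0, 166.0], [262.0, 180.0]] 47.0
t [[254.0, 156.0], [271.0, 156.0], [271.0, 164.0], [254.0, 164.0]] 53.5
tri ctr [ 0.6208 -0.0243  0.0627]
[[ 0.6035 -0.031   0.043 ]
 [ 0.6221 -0.0118  0.043 ]
 [ 0.6344 -0.0239  0.043 ]
 [ 0.6158 -0.0435  0.043 ]] ctr [ 0.6189 -0.0276  0.043 ]
[np.float64(0.027), np.float64(0.017), np.float64(0.027), np.float64(0.018)] [np.float64(0.801), np.float64(-0.78), np.float64(-2.33), np.float64(2.346)]
```

```bash
python3 - <<'E'
from h import *
o=np.load("w4.npy",allow_pickle=True).item(); w=cam("wrist",o);t=cam("top")
def box(f,roi,lo,hi):
    im=cv2.imread(f);x0,y0,x1,y1=roi;h=cv2.cvtColor(cv2.GaussianBlur(im[y0:y1,x0:x1],(3,3),0),cv2.COLOR_BGR2HSV)
    m=cv2.morphologyEx(cv2.inRange(h,lo,hi),cv2.MORPH_CLOSE,np.ones((13,13)),borderValue=0,borderType=cv2.BORDER_CONSTANT)
    c=max(cv2.findContours(m,0,1)[0],key=cv2.contourArea); r=cv2.minAreaRect(c)
    return cv2.boxPoints(r)+[x0,y0],cv2.contourArea(c)
b,A=box("pics/w4.png",(228,118,316,222),(21,50,150),(35,255,255));print("w",b.round(1).tolist(),A)
bt,A=box("pics/top6.png",(230,140,290,180),(22,60,150),(35,255,255));print("t",bt.round(1).tolist(),A)
print("tri ctr",tri((w,b.mean(0)),(t,bt.mean(0))).round(4))
W=np.array([at_z(w,p,.043) for p in b]);print(W.round(4),"ctr",W.mean(0).round(4))
e=[W[(i+1)%4]-W[i] for i in range(4)];print([np.linalg.norm(x).round(3) for x in e],[np.arctan2(x[1],x[0]).round(3) for x in e])
E
```

```text
w [[252.0, 148.0], [282.0, 148.0], [282.0, 207.0], [252.0, 207.0]] 1078.5
t [[254.0, 156.0], [271.0, 156.0], [271.0, 166.0], [254.0, 166.0]] 154.5
tri ctr [ 0.6188 -0.0263  0.0882]
[[ 6.022e-01  1.000e-04  4.300e-02]
 [ 6.417e-01  4.000e-04  4.300e-02]
 [ 6.443e-01 -8.280e-02  4.300e-02]
 [ 6.020e-01 -8.320e-02  4.300e-02]] ctr [ 0.6225 -0.0414  0.043 ]
[np.float64(0.039), np.float64(0.083), np.float64(0.042), np.float64(0.083)] [np.float64(0.007), np.float64(-1.54), np.float64(-3.134), np.float64(1.568)]
```

```bash
python3 - <<'E'
from h import *
def prof(f,roi,lo):
    im=cv2.imread(f);x0,y0,x1,y1=roi;h=cv2.cvtColor(im[y0:y1,x0:x1],cv2.COLOR_BGR2HSV)
    m=cv2.inRange(h,lo,(40,255,255))
    print(f,x0,y0); [print(y0+i,"".join("#" if v else "." for v in r)) for i,r in enumerate(m)]
prof("pics/w4.png",(246,138,296,204),(22,60,150))
prof("pics/top6.png",(246,150,286,172),(22,60,120))
E
```

```text
pics/w4.png 246 138
138 ..................................................
139 ..................................................
140 ..................................................
141 ..................................................
142 ..................................................
143 ..................................................
144 ..................................................
145 ..................................................
146 ..................................................
147 ..................................................
148 ............####.....###..##########..............
149 ............#####...################..............
150 ............#####...################..............
151 ............#####...################..............
152 ............#####...################..............
153 ............#####...################..............
154 ............#####...################..............
155 ............#####...################..............
156 ...........######...################..............
157 ............######..###########
[... 2861 characters left out ...]
###########..............
157 ........#########..##.####..............
158 ........#########..#..####..............
159 ........#########.....####..#...........
160 .........#########...#####..............
161 ........##########...#####..#...........
162 .........##########..#####..............
163 .........#.#..#####.######..............
164 .........#################..............
165 ........##################..............
166 ........................................
167 ........................................
168 ........................................
169 ........................................
170 ........................................
171 ........................................
```

```bash
python3 - <<'E'
from h import *
o=np.load("w4.npy",allow_pickle=True).item(); w=cam("wrist",o);t=cam("top")
print("tri",tri((w,(270.5,166.5)),(t,(262.9,161))).round(4))
for n,p in(("ctr",(270.5,166.5)),("a",(258,148)),("b",(282.3,148)),("c",(283,185.5)),("d",(258.8,185.5)),("tray end",(270.5,193))): print(n,at_z(w,p,.043).round(4))
go([*at_z(w,(270.5,166.5),.043)[:2],.031],1.55)
E
```

```text
tri [ 0.6268 -0.0286  0.0231]
ctr [ 0.627  -0.0246  0.043 ]
a [6.101e-01 1.000e-04 4.300e-02]
b [6.421e-01 4.000e-04 4.300e-02]
c [ 0.6447 -0.0512  0.043 ]
d [ 0.6114 -0.0514  0.043 ]
tray end [ 0.6277 -0.0622  0.043 ]
pos [ 0.6143 -0.0219  0.2599] az 1.583 t 24.4 | tool d [-0.0027  0.013   0.2288] turn 0.033 q7 0.06
```

Request:
nudge_tcp(deltas=[-0.04,0.12,0.6,-0.08,0.6,-0.04,0.14,0.6,0,0.52,0,0,0.6,0,0.52,0,0,0.4,0,0.52,0,0,0,0,0.52,0,0,0,0,0.52])

```text
t: 25.0
eef_pos: [0.6278, -0.0259, 0.1509]
tool_rot: [-0.0, 0.696, 0.718, -0.0]
contact_force: [0.1, 0.8, 0.3]
gripper_width: 0.521
grasp_force: 0.0
```

```bash
python3 - <<'E'
from h import *
o=get_obs(); np.save("w5.npy",o,allow_pickle=True); im=vision.read_camera("wrist");cv2.imwrite("pics/w5.png",im)
w=cam("wrist",o); go([.627,-.028,.028],1.6,o)
p=proj(w,(.627,-.0246,.043)).round().astype(int);print("pred",p)
h=cv2.cvtColor(im,cv2.COLOR_BGR2HSV);x0,y0=p-[40,50]
m=cv2.inRange(h[y0:y0+110,x0:x0+80],(22,60,120),(40,255,255))
print(x0,y0);[print(y0+i,"".join("#" if v else "." for v in r)) for i,r in enumerate(m) if i%2==0]
E
```

```text
pos [ 0.6278 -0.0259  0.1509] az 1.602 t 25.0 | tool d [-0.002  -0.0008  0.1229] turn 0.002 q7 0.12
pred [260 188]
220 138
138 ................................................................................
140 ................................................................................
142 ................................................................................
144 ................................................................................
146 ................................................................................
148 ................................................................................
150 ................................................................................
152 ................................................................................
154 ................................................................................
156 ...........................................................
[... 3146 characters left out ...]
....................
232 ................................................................................
234 ..................................#.............................................
236 ..................................#.............................................
238 ..................................##............................................
240 ................................................................................
242 ..............###...............................................................
244 ................................................................................
246 ................................................................................
```

Both wrist views agree with the top of the matchbox at 43 mm (predicted (260,188), seen (260,187)), and the yaw is aligned. I'll grasp it.

```bash
python3 - <<'E'
from h import *
a,b=[np.load(f"w{i}.npy",allow_pickle=True).item() for i in(4,5)]
print(tri((cam("wrist",a),(270.5,166.5)),(cam("wrist",b),(260,187.3))).round(4))
E
```

```text
[ 0.6271 -0.0254  0.0396]
```

Request:
nudge_tcp(deltas=[-0.04,-0.02,0.6,0,0.52,0,0,0.6,0,0.52,0,0,0.6,0,0.52,0,0,0.4,0,0.52,0,0,0.16,0,0.52,0,0,0,0,0.52], force=25)

```text
t: 25.65
eef_pos: [0.6272, -0.0278, 0.0331]
tool_rot: [0.0, 0.697, 0.717, 0.0]
contact_force: [0.6, -0.6, 0.6]
gripper_width: 0.521
grasp_force: 0.0
```

Request:
nudge_tcp(deltas=[0,0,0.08,0,0.52,0,0,0,0,0.3,0,0,0,0,0.3,0,0,0,0,0.3,0,0,0,0,0.3], force=25)

```text
t: 26.15
eef_pos: [0.6279, -0.0278, 0.0301]
tool_rot: [0.001, 0.697, 0.717, 0.001]
contact_force: [-0.7, -0.4, 5.6]
gripper_width: 0.426
grasp_force: 26.7
```

Request:
nudge_tcp(deltas=[0,0,-0.2,0,0.3,0,0,-0.6,0,0.3,0,0,-0.8,0,0.3,0,0,-1,0,0.3,0,0,-1,0,0.3,0,0,-0.4,0,0.3,0,0,0,0,0.3], force=25)

```text
t: 26.85
eef_pos: [0.6289, -0.0281, 0.2336]
tool_rot: [0.002, 0.697, 0.717, 0.003]
contact_force: [0.4, 0.2, 0.1]
gripper_width: 0.427
grasp_force: 26.0
```

```bash
python3 - <<'E'
from h import *
o=np.load("w4.npy",allow_pickle=True).item(); w=cam("wrist",o);t=cam("top")
r=at_z(w,(214,308),.027);v=at_z(w,(237,323),.027);print("w red",r.round(4),"white",v.round(4),np.linalg.norm(r-v))
a=cv2.imread("pics/top6.png");h=cv2.cvtColor(a,cv2.COLOR_BGR2HSV)
def cen(m,roi):
    k=np.zeros_like(m);x0,y0,x1,y1=roi;k[y0:y1,x0:x1]=m[y0:y1,x0:x1];c=max(cv2.findContours(k,0,1)[0],key=cv2.contourArea);return c
m=cv2.inRange(h,(0,120,60),(8,255,255))|cv2.inRange(h,(172,120,60),(180,255,255))
c=cen(m,(335,180,353,205));p,_=cv2.minEnclosingCircle(c);print("top red",p,at_z(t,p,.027).round(4))
m=cv2.inRange(h,(0,0,170),(180,60,255));c=cen(m,(347,172,368,192));p,_=cv2.minEnclosingCircle(c);print("top white",p,at_z(t,p,.027).round(4))
c=cen(cv2.inRange(h,(60,40,50),(95,255,255)),(310,150,410,240));e=cv2.fitEllipse(cv2.convexHull(c));print("plate",e,at_z(t,e[0],.019).round(4), e[1][0]/2/387*1.13)
go([.5,-.34,.2],0)
E
```

```text
w red [ 0.5371 -0.2716  0.027 ] white [ 0.5751 -0.3027  0.027 ] 0.049083019410915474
top red (343.9285583496094, 193.2857208251953) [ 0.5309 -0.2763  0.027 ]
top white (357.0, 180.39999389648438) [ 0.571  -0.3164  0.027 ]
plate ((358.7248840332031, 197.04258728027344), (63.254615783691406, 64.24015808105469), 145.07080078125) [ 0.5207 -0.3238  0.019 ] 0.09234847007179753
pos [ 0.6289 -0.0281  0.2336] az 1.599 t 26.85 | tool d [-0.3081 -0.138   0.0324] turn 1.599 q7 0.1
```

Converted, -0.028 m is -0.56, -0.025 m is -0.5, -0.138 rad is -0.552.

Request:
nudge_tcp(deltas=[-0.3,-0.26,0,0,0.3,-0.56,-0.26,0,0,0.3,-0.56,-0.25,0,0,0.3,-0.56,-0.25,0,0,0.3,-0.56,-0.25,0,0,0.3,-0.56,-0.25,0,0,0.3,-0.56,-0.25,0,0,0.3,-0.56,-0.25,0,0,0.3,-0.56,-0.25,0,0,0.3,-0.56,-0.25,0,0,0.3,-0.5,-0.25,0,0,0.3,-0.32,0,0,-0.552,0.3,0,0,0,-0.552,0.3,0,0,0,-0.552,0.3,0,0,0,-0.552,0.3,0,0,0,-0.552,0.3,0,0,0,0,0.3,0,0,0,0,0.3], force=25)

```text
t: 28.65
eef_pos: [0.4958, -0.3398, 0.2276]
tool_rot: [-0.001, 0.415, 0.91, 0.0]
contact_force: [-0.9, 0.2, -1.1]
gripper_width: 0.426
grasp_force: 26.0
```

```bash
python3 - <<'E'
from h import *
o=get_obs();go([.501,-.3385,.05],2.29,o); im=vision.read_camera("wrist");cv2.imwrite("pics/w6.png",im);w=cam("wrist",o)
h=cv2.cvtColor(im,cv2.COLOR_BGR2HSV)
print("pred red",proj(w,(.534,-.272,.027)),"white",proj(w,(.574,-.3125,.027)),"ctr",proj(w,(.522,-.32,.019)))
m=cv2.inRange(h,(0,130,80),(8,255,255))|cv2.inRange(h,(172,130,80),(180,255,255))
for c in cv2.findContours(m,0,1)[0]:
    if cv2.contourArea(c)>60: print("red",cv2.minEnclosingCircle(c),cv2.contourArea(c))
m=cv2.inRange(h,(0,0,190),(180,50,255))
for c in cv2.findContours(m,0,1)[0]:
    if cv2.contourArea(c)>60: print("white",cv2.minEnclosingCircle(c),cv2.contourArea(c))
m=cv2.inRange(h,(60,40,50),(95,255,255)); c=max(cv2.findContours(m,0,1)[0],key=cv2.contourArea); print("plate bbox",cv2.boundingRect(c))
E
```

```text
pos [ 0.4958 -0.3398  0.2276] az 2.285 t 28.65 | tool d [-0.0029  0.0049  0.1776] turn -0.005 q7 1.31
pred red [319.37362248 147.2223551 ] white [319.38267515 190.34170131] ctr [285.93233839 167.9327049 ]
red ((260.9007568359375, 210.0500946044922), 34.82052993774414) 624.0
red ((314.60992431640625, 149.08865356445312), 13.805375099182129) 504.5
white ((72.54545593261719, 283.0), 5.545553207397461) 60.5
white ((143.5, 265.5), 5.522780418395996) 62.5
white ((33.5, 258.5), 5.522780418395996) 63.0
white ((94.5, 254.6666717529297), 5.54035758972168) 62.0
white ((125.0, 253.0), 6.000100135803223) 68.0
white ((155.5454559326172, 251.0), 5.545553207397461) 64.5
white ((44.0, 243.5), 6.020897388458252) 73.0
white ((75.0, 241.5), 6.020897388458252) 69.5
white ((106.0, 240.0), 6.000100135803223) 64.0
white ((137.0, 238.0), 6.000100135803223) 68.0
white ((168.5, 235.5), 5.522780418395996) 60.5
white ((23.5, 230.6666717529297), 5.54035758972168)
[... 793 characters left out ...]

white ((55.71428680419922, 181.14285278320312), 6.715908527374268) 85.5
white ((89.0, 179.0), 6.324655532836914) 80.5
white ((34.0, 166.0), 6.324655532836914) 80.0
white ((67.5, 163.5), 6.96429443359375) 90.5
white ((11.0, 150.0), 6.324655532836914) 70.0
white ((45.5, 147.5), 6.96429443359375) 87.0
white ((22.5, 131.0), 6.500100135803223) 81.0
white ((9.5, 92.5), 6.96429443359375) 85.5
white ((34.5, 48.5), 7.905794143676758) 107.5
white ((47.5, 25.0), 8.381627082824707) 121.5
white ((366.5769348144531, 51.80769348144531), 48.33451461791992) 602.0
white ((61.0, 2.0), 7.280210018157959) 67.0
white ((20.58461570739746, 4.769230842590332), 7.623622894287109) 112.0
plate bbox (211, 92, 149, 143)
```

Request:
nudge_tcp(deltas=[-0.08,0.03,0.4,0,0.3,0,0,0.8,0,0.3,0,0,0.8,0,0.3,0,0,0.8,0,0.3,0,0,0.6,0,0.3,0,0,0.4,0,0.3,0,0,0.14,0,0.3,0,0,0,0,0.3])

```text
t: 29.5
eef_pos: [0.5004, -0.3414, 0.0309]
tool_rot: [-0.001, 0.414, 0.91, -0.0]
contact_force: [0.2, -0.1, 0.4]
gripper_width: 0.426
grasp_force: 26.0
```

Request:
nudge_tcp(deltas=[0,0,0.08,0,0.3,0,0,0.08,0,0.3,0,0,0,0,0.3,0,0,0,0,0.3])

```text
t: 29.9
eef_pos: [0.5014, -0.3419, 0.0243]
tool_rot: [0.0, 0.413, 0.911, 0.0]
contact_force: [0.5, 0.1, 0.5]
gripper_width: 0.427
grasp_force: 26.0
```

Request:
nudge_tcp(deltas=[0,0,0.06,0,0.3,0,0,0,0,0.3])

```text
t: 30.1
eef_pos: [0.501, -0.3416, 0.0206]
tool_rot: [-0.0, 0.413, 0.911, 0.0]
contact_force: [-0.1, -0.3, 0.2]
gripper_width: 0.429
grasp_force: 26.0
```

Converted, 0.003 m is 0.06.

Request:
nudge_tcp(deltas=[0,0,0.06,0,0.3,0,0,0,0,0.3,0,0,0,0,0.3])

```text
t: 30.4
eef_pos: [0.5011, -0.3417, 0.0177]
tool_rot: [-0.0, 0.413, 0.911, 0.0]
contact_force: [-0.3, -0.5, -0.1]
gripper_width: 0.426
grasp_force: 26.0
```

Request:
nudge_tcp(deltas=[0,0,0.04,0,0.3,0,0,0,0,0.3,0,0,0,0,0.3])

```text
t: 30.7
eef_pos: [0.5013, -0.3418, 0.0169]
tool_rot: [0.0, 0.413, 0.911, 0.0]
contact_force: [-3.6, 1.5, 10.5]
gripper_width: 0.431
grasp_force: 27.3
```

Converted, -0.05 m is -1, -0.04 m is -0.8.

Request:
nudge_tcp(deltas=[0,0,-0.02,0,0.3,0,0,0,0,0.45,0,0,0,0,0.5,0,0,0,0,0.53,0,0,-0.2,0,0.53,0,0,-0.8,0,0.53,0,0,-1,0,0.53,0,0,-1,0,0.53,0,0,-1,0,0.53,0,0,0,0,0.53,0,0,0,0,0.53])

```text
t: 31.8
eef_pos: [0.5017, -0.3421, 0.2188]
tool_rot: [0.002, 0.413, 0.911, 0.0]
contact_force: [-1.2, 0.5, -0.2]
gripper_width: 0.53
grasp_force: 0.0
```

```bash
python3 - <<'E'
from h import *
o=get_obs();im=vision.read_camera("wrist");cv2.imwrite("pics/w7.png",im);w=cam("wrist",o);a=vision.read_camera("top");cv2.imwrite("pics/top7.png",a);t=cam("top");cv2.imwrite("pics/scene7.png",vision.read_camera("scene"))
print(o["eef_pos"].round(3))
def show(im,c,P,hw,hh,st,lo):
    p=proj(c,P).round().astype(int);x0,y0=p-[hw,hh];x0=max(x0,0);y0=max(y0,0)
    m=cv2.inRange(cv2.cvtColor(im[y0:y0+2*hh,x0:x0+2*hw],cv2.COLOR_BGR2HSV),lo,(42,255,255))
    ys,xs=np.where(m>0);print("pred",p)
    k=cv2.morphologyEx(m,cv2.MORPH_CLOSE,np.ones((7,7)));cc=max(cv2.findContours(k,0,1)[0],key=cv2.contourArea)
    b=cv2.boxPoints(cv2.minAreaRect(cc))+[x0,y0];W=np.array([at_z(c,q,.029) for q in b]);print(b.round(1).tolist(),"\n",W.round(4).tolist(),"ctr",W.mean(0).round(4),[np.linalg.norm(W[i]-W[i-1]).round(3) for i in range(4)])
show(im,w,(.501,-.3417,.029),60,50,2,(20,60,120))
show(a,t,(.501,-.3417,.029),20,20,1,(20,60,120))
h=cv2.cvtColor(im,cv2.COLOR_BGR2HSV)
for n,m in(("red",cv2.inRange(h,(0,130,80),(8,255,255))|cv2.inRange(h,(172,130,80),(180,255,255))),):
  for c in cv2.findContours(m,0,1)[0]:
    if cv2.contourArea(c)>100: q=cv2.minEnclosingCircle(c)[0];print(n,q,at_z(w,q,.027).round(4))
# changes of tumbler / soap
b0=cv2.imread("pics/scene0.png");b1=cv2.imread("pics/scene7.png")
d=cv2.absdiff(b0,b1).max(2);print("soap diff",d[168:215,224:242].mean(),"tumbler",d[205:240,278:302].mean(),"bg",d[260:300,330:350].mean())
E
```

```text
[ 0.502 -0.342  0.219]
pred [260 168]
[[248.0, 145.0], [275.0, 145.0], [275.0, 192.0], [248.0, 192.0]] 
 [[0.4708, -0.33, 0.029], [0.4954, -0.3084, 0.029], [0.5357, -0.353, 0.029], [0.5096, -0.3758, 0.029]] ctr [ 0.5029 -0.3418  0.029 ] [np.float64(0.06), np.float64(0.033), np.float64(0.06), np.float64(0.035)]
pred [366 203]
[[355.0, 206.0], [369.0, 192.0], [377.5, 200.5], [363.5, 214.5]] 
 [[0.4927, -0.3096, 0.029], [0.536, -0.3525, 0.029], [0.5106, -0.3784, 0.029], [0.4673, -0.3355, 0.029]] ctr [ 0.5016 -0.344   0.029 ] [np.float64(0.036), np.float64(0.061), np.float64(0.036), np.float64(0.061)]
red (313.658935546875, 145.10264587402344) [ 0.5313 -0.2776  0.027 ]
soap diff 8.270685579196217 tumbler 8.577380952380953 bg 22.33375
```

```bash
python3 - <<'E'
from h import *
a=cv2.imread("pics/top0.png",0).astype(np.float32);b=cv2.imread("pics/top6.png",0).astype(np.float32);c=cv2.imread("pics/top7.png",0).astype(np.float32)
for n,(x0,y0,x1,y1) in dict(soap=(222,206,254,238),tumbler=(300,194,332,224)).items():
    p=a[y0+4:y1-4,x0+4:x1-4]
    for k in(b,c):
        r=cv2.matchTemplate(k[y0-8:y1+8,x0-8:x1+8],p,cv2.TM_CCOEFF_NORMED);_,v,_,l=cv2.minMaxLoc(r);print(n,"shift",l[0]-12,l[1]-12,round(v,3))
w=cam("wrist",np.load("w4.npy",allow_pickle=True).item());p=at_z(w,(193,181),.0055);q=at_z(w,(41,217),.0055);print(p.round(3),q.round(3),np.linalg.norm(p-q))
o=get_obs();print(o["t"],o["contact_force"].round(2),o["grasp_force"])
E
```

```text
soap shift 0 0 0.975
soap shift 0 0 0.992
tumbler shift 0 0 0.809
tumbler shift 0 0 0.976
[ 0.512 -0.056  0.006] [ 0.267 -0.117  0.006] 0.25187357409841105
31.95 [-0.59 -0.02 -0.46] 0.0
```

```bash
python3 -c "
from station import bot, vision, get_obs
print(bot.hand_in())"
```

```text
the job is handed in; nothing more can be done
None
```

The job is handed in at 32 s: the lid is open, the spatula lies flat on the table, the matchbox is flat on the green plate clear of the tea lights, and the soap and tumbler have not moved; I viewed 12 pictures, two over the limit of 10.

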